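# Kit a sloped clamping stand: base plate first, sprung clamp plate over it

### The job

Load the sloped clamping stand on the cart; its bed is clamped at a height you have to find out, by touch or by eye. First lay the base plate (the wider plate, grip block near one edge) flat in the bed's pocket, grip block on the side away from you, then fit the clamp plate on top of it: slide its nose under the keeper bar, press the sprung jaw back down the slope until the tail can drop in front of the heel bar, lay it flat on the base plate and let go, so that the spring holds its tail against the heel. Leave the bottles, beaker and round case where they are.

Things in the scene. Friction and masses are not known exactly. Their poses are not given: they have to be found in the camera images.
- stand: The clamping stand, fixed: foot 132 x 146 mm, and on two columns a bed that slopes 30 degrees, rising to the left as seen from the robot. Origin: under the foot's middle, on the cart; x to the left (up-slope side), y to the robot, z up (all within 0.2 rad). The bed point B (origin of the bed frame below) is right above it, on the bed's floor, at z 66 mm plus the lift.
- lift_mark (a point): Point B with the lift at 0: stand z 66 mm. The columns are clamped at an unknown lift of 0 to 25 mm straight up, another each time and not reported: feel for the bed or look. Bed frame at B: x up the slope (30 degrees up from the stand's x), y as the stand's, z square out of the bed. This point itself has the stand's axes and does not move with the lift.
- foot_right (a point): Point on the foot's top, 66 mm to the right of the stand's origin, 8 mm above the cart; stand's axes. Bed, in mm in the bed frame: pocket x -36.5 to 52.5, y -64.5 to 64.5, floor z 0; side rails 9 high; a ledge 6 high below it (x -72.5 to -36.5); above it the heel, a steel bar 10 high, x 52.5 to 64. Base plate home: its centre at 8, 0, 3, axes as the bed's.
- foot_left (a point): Point on the foot's top, 66 mm to the left of the stand's origin; stand's axes. Keeper, in the bed frame, mm: fixed steel bar over the jaw at the low edge, x -73 to -40, y -22 to 66, z 20.5 to 27, on posts (x -73 to -51) with inner sides at y -11 and 55. Clamp plate home: its centre at 2.5, 22, 9, axes as the bed's, on the base plate and ledge, tail touching the heel, nose 7.5 under the keeper.
- jaw (a joint): The sprung jaw, a black block under the keeper (in the bed frame y -5 to 49, z 8 to 19 mm) that slides down the slope, in m: 0 = out (face at bed x -42.5 mm), 0.015 = pushed right in (face at x -57.5 mm). Its spring pushes up the slope: 2 N at 0, 4 N at 0.005 (clamp plate home), 8 N at 0.015.
- base_plate_mid (a point): Centre of the base plate's plate, 3 mm above its underside. An aluminium plate 84 (x) x 120 (y) x 6 mm, 0.11 to 0.18 kg, with a grip block near its -y edge. It starts flat on the cart, that edge away from the robot, its x to the left (within 0.2 rad). z points out of its upper face.
- base_grip (a point): Grip point of the base plate: in its grip block, 40 mm to -y of and 41 mm above the plate centre. The block is 12 mm thick (x), 28 wide (y) and rises 52 mm above the plate's upper face; this point is 38 mm above that face. Fingers close along the plate's x; flat pads keep the plate square to the fingers.
- clamp_plate_mid (a point): Centre of the clamp plate's 100 mm length, 3 mm above its underside. A flat steel plate 6 mm thick, 0.12 to 0.19 kg: body 70 mm wide (y) from x -26 to 50, and a tongue 54 mm wide, the nose, from x -50 to -26. It starts flat on the cart, nose to the right (within 0.2 rad). +x runs from nose to tail, z out of its upper face.
- clamp_grip (a point): Grip point of the clamp plate: in its grip block, 10 mm to +x (tail) of and 41 mm above the plate centre. The block is 12 mm thick (x), 30 wide (y) and rises 52 mm above the plate's upper face; this point is 38 mm above that face. Fingers close along the plate's x.
- base_plate: The base plate as a whole; origin in the middle of its underside.
- clamp_plate: The clamp plate as a whole; origin in the middle of its length and width, on its underside.
- standard_bottle_1: Bystander: white 48 mm wide, 101 mm tall screw-cap bottle with a dark cap, at the left edge; origin under its middle.
- tuning_bottle: Bystander: white 48 mm wide, 101 mm tall screw-cap bottle with a white cap, at the left edge; origin under its middle.
- standard_bottle_2: Bystander: white 48 mm wide, 101 mm tall screw-cap bottle at the back edge, right of the stand; origin under its middle.
- beaker: Bystander: clear beaker, 57 mm wide, 66 mm tall, at the left edge; origin under its middle.
- cone_case: Bystander: flat round case, 61 mm wide, 24 mm tall, at the front, right of the middle; origin under its middle.

How it is judged (in metres and radians):
On the way, in this order (a step that is already met when the one before it is completed fails the run):
1. the base plate lies flat in the pocket, before the clamp plate is fitted (x of base_plate_mid in the frame of stand between 0.0005 and 0.0105 m and y of base_plate_mid in the frame of stand between -0.006 and 0.006 m and z of base_plate_mid in the frame of stand between 0.07 and 0.1 m and angle between base_plate_mid's own z axis and vertical between 0.49 and 0.56 rad and angle between the x axis of base_plate_mid and the x axis of stand, either way round between 0.47 and 0.58 rad), for 0.2 s.
2. the clamp plate lies flat on the base plate, its tail down in front of the heel (all of step 1 and x of clamp_plate_mid in the frame of stand between -0.0052 and -0.0002 m and y of clamp_plate_mid in the frame of stand between 0.015 and 0.029 m and z of clamp_plate_mid in the frame of base_plate_mid between 0.0045 and 0.0075 m and angle between the z axis of clamp_plate_mid and the z axis of base_plate_mid, either way round below 0.025 rad and angle between the x axis of clamp_plate_mid and the x axis of base_plate_mid, either way round below 0.12 rad), for 0.2 s.
At the end, for the whole second after the job is handed in: Released and still: base plate in its pocket, sloping 30 degrees like the bed (within about 5 mm along, 6 mm across); clamp plate flat on it (within 1.5 mm and 0.025 rad), tail in front of the heel and within 3 mm of it, within 7 mm of home across (all of step 2 and linear speed of each of base_plate, clamp_plate below 0.02 m/s); the robot touches nothing.
It fails at once if a bottle, the beaker or the round case is moved more than 30 mm (distance of any of standard_bottle_1, tuning_bottle, standard_bottle_2, beaker, cone_case from where it was at the start of the episode above 0.03 m).
It also fails if it takes over 69 s, if anything falls off the work surface, if the arm or the gripper's body presses on something with over 40 N, if the wrist force passes 120 N, or if a joint passes its speed limit or range.

### The arm

A 6-joint arm with a two-finger parallel gripper is mounted at the origin on a cart in front of the work surface, level with it; the furniture and walls round the work are solid. World frame = base frame: x ahead of the robot, y to its left, z up, the work surface at z = 0. Lengths are in m, angles in degrees, forces in N, time in s.
With the tool pointing down it reaches from about 0.35 to 0.875 m from the base axis. Payload 4.2 kg.
Tool frame: the origin (TCP) lies at the very end of the fingers, on their centre line; the grasp point (between the pads) lies 19 mm behind it; z points along the fingers, y is the direction in which the jaws open and shut (so a half turn about z gives the same grasp; the last joint's range is limited). The gripper opens to 87 mm and grips with 3 to 60 N. Pads are 19 mm wide; open, the fingers measure 117 mm over their backs; the gripper's body (75 mm by 190 mm) begins 51 mm behind the grasp point.
Start: joints at [-55.829, 22.042, 0.453, 0, -68.411, -14.817], TCP at [0.207, -0.59, 0.223] pointing down, gripper open.
Joint ranges: [-179.83, 179.83], [-69.29, 118.12], [-61.27, 80.66], [-181.25, 117.63], [-171.15, -9.14], [-177.46, 177.46]. Speed limits (degrees/s): [159.86, 159.86, 180, 180, 180, 180].

### API

Orientations are given as a 3x3 rotation matrix whose columns are the frame's x, y, z axes.
In Python, from station import r, imaging gives the robot as it stands. The module is installed in compiled form; this text tells all that it offers.
- The arm moves only by the tool move_arm, never from a script. Its argument "motion" is one flat list of numbers, 7 for each row, row after row: the shift along the tool's x, y, z in units of 40 mm (1.0 is 40 mm), then the turn, a rotation vector about the tool's x, y, z in units of 5 degrees (1.0 is 5 degrees), then the gripper's target within -1 to 1 (shut at 1, half-way at 0, fully open at -1). In form: [dx, dy, dz, wx, wy, wz, gripper, dx, dy, dz, wx, wy, wz, gripper, ...]. A call has 1 to 20 rows; each row is the pose to reach, as a shift and turn from the pose measured when the call began, along the tool's axes at that moment; what a row does not reach only later rows make up. A row lasts 1/12 s, in which the tool goes at most 41.7 mm and 7.16 degrees, less where a joint would pass 70% of its speed; a pose out of reach is approached as far as the arm can. A call with a gripper value outside its range is refused whole. The fingers move at their own pace and stop on an object; the grip force is fixed at half the most. Time passes only in rows, so rows that repeat a pose let the fingers close. It gives the time, the measured TCP pose, the force and the opening at its end, in the units of the state.
- r.sense(): the state, without advancing time (a new reading comes with each control period).
- imaging.capture(name): name is "side" or "top"; returns the picture (384x512x3 uint8, blue, green, red); there is no depth.
- imaging.camera_params(name): a dict with "intrinsics" (3x3 intrinsics, pixels), "world_from_camera" (4x4, takes a point from camera to world coordinates). Camera axes: x right, y down, z forward; pixel columns grow to the right and rows downward; lengths in m; the calibration is good to about 2 mm. A picture is of the moment at which its call begins. camera_params takes no time and is no camera call.
- r.finish_job(): hands the job in, once; it reports no verdict.
The state is a dict: "time_s": time; "joints": joint angles; "joint_velocities": joint speeds; "effort": joint torques, N m; "tcp_pos": TCP position; "ee_rot": TCP orientation; "wrist_force": force on the tool from outside, world axes, zero at the start; "moment": the same for the moment, N m; "gripper_width": opening from 0.0 (shut) to 1.0 (fully open).
Only numpy, scipy, OpenCV 4.12 (cv2) and the standard library are available. Lean on these libraries where they do the work, as an engineer would, in place of code of your own. Each camera call takes 0.05 s, during which the arm holds its last target.

## Working session

There is one attempt and no reset: what is moved stays moved. The work goes in short steps, Python scripts to look and compute and a tool call to move; the robot and the scene stay as the last step left them, time stands still between calls to the robot, and variables do not carry over. Pictures are saved under pics/ and viewed, and the job is handed in when it is done.

Besides the shell and the picture viewer there is one more tool, called after "Call:" by a JSON object that holds its "name" and its "arguments", one argument or row to a line. move_arm: Moves the arm, as the interface text tells. Its arguments: {"type":"object","properties":{"motion":{"type":"array","items":{"type":"number"}}},"required":["motion"]}

```bash
mkdir -p pics
python3 - <<'E'
from station import r, imaging
import cv2
print(r.sense())
for n in("side","top"):
    cv2.imwrite(f"pics/{n}0.png",imaging.capture(n)); print(n,imaging.camera_params(n))
E
```

```text
{'time_s': 0.0, 'joints': array([-5.58310710e+01,  2.20910736e+01,  3.80684457e-01, -2.94890760e-02,
       -6.84113719e+01, -1.48168644e+01]), 'joint_velocities': array([-0.01897798,  0.11498233, -0.14058526,  0.01473047,  0.06871418,
        0.02856189]), 'effort': array([ 3.99866303e-04, -3.90665567e+01,  1.87401867e+01,  4.21983808e+00,
        1.09360035e-02, -2.04988678e-04]), 'tcp_pos': array([ 0.20693361, -0.5891144 ,  0.2214612 ]), 'ee_rot': array([[-9.43563096e-01, -3.31191860e-01, -7.97554251e-04],
       [-3.31192811e-01,  9.43560922e-01,  2.02704852e-03],
       [ 8.11990550e-05,  2.17679241e-03, -9.99997627e-01]]), 'wrist_force': array([-1.55042015,  1.05874689, -0.12281625]), 'moment': array([ 0.02326564, -0.00018553,  0.02105105]), 'gripper_width': 0.9972326750081911}
side {'intrinsics': array([[431.98980759,   0.        , 252.01318177],
       [  0.        , 431.98980759, 196.85316705],
       [  0.        ,   0.        ,   1.        ]]), 'world_from_camera': array([[-0.98153545, -0.10690502,  0.15861738,  0.34681875],
       [-0.18915838,  0.41931299, -0.88791651,  0.92868641],
       [ 0.0284124 , -0.90152534, -0.43179255,  0.53416669],
       [ 0.        ,  0.        ,  0.        ,  1.        ]])}
top {'intrinsics': array([[454.82474342,   0.        , 257.02090814],
       [  0.        , 454.82474342, 189.40608302],
       [  0.        ,   0.        ,   1.        ]]), 'world_from_camera': array([[ 0.00824098, -0.98862465,  0.15017784,  0.35467493],
       [-0.99994169, -0.00709927,  0.00813693,  0.01738703],
       [-0.00697822, -0.15023614, -0.98862551,  1.18055905],
       [ 0.        ,  0.        ,  0.        ,  1.        ]])}
```

View pics/side0.png

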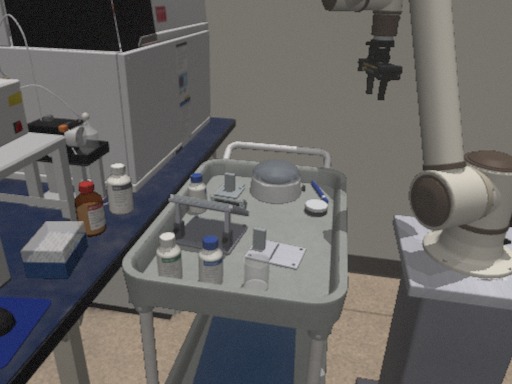

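View pics/top0.png

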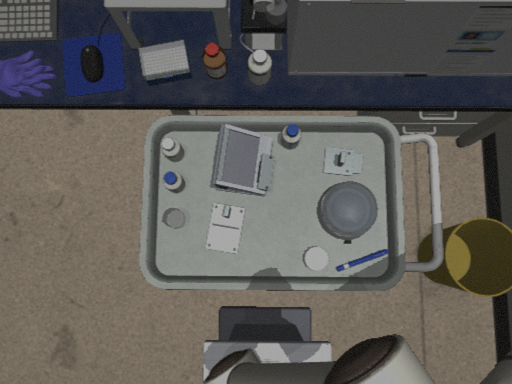

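Run:
```python
import cv2
im=cv2.imread("pics/top0.png"); c=im[90:290,130:450]
cv2.imwrite("pics/top0z.png",cv2.resize(c,None,fx=2.5,fy=2.5,interpolation=cv2.INTER_CUBIC))
im=cv2.imread("pics/side0.png"); c=im[120:320,150:470]
cv2.imwrite("pics/side0z.png",cv2.resize(c,None,fx=2.5,fy=2.5,interpolation=cv2.INTER_CUBIC))
```

```text
(no output)
```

View pics/top0z.png

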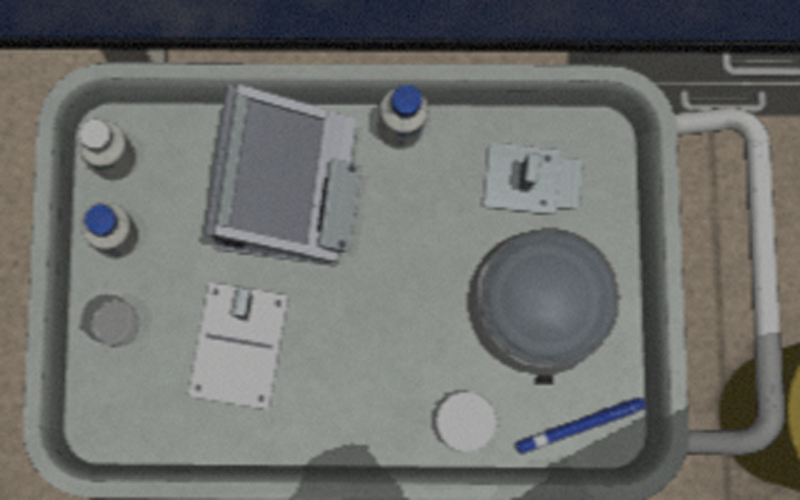

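View pics/side0z.png

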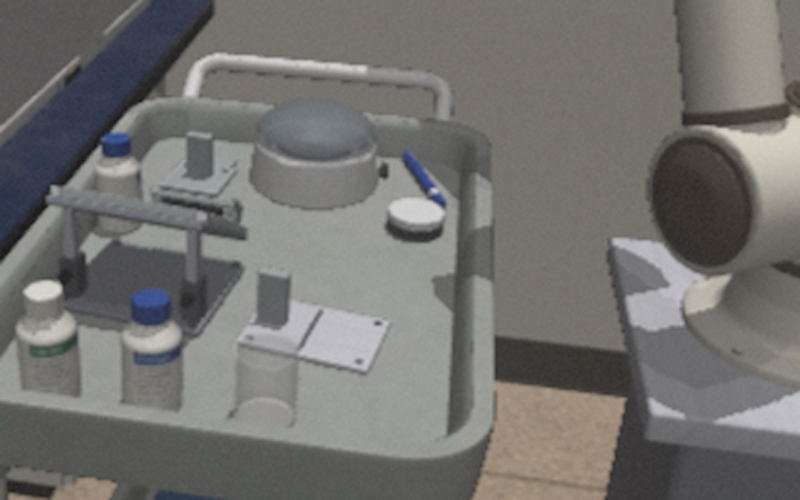

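Run:
```python
import cv2
im=cv2.imread("pics/top0.png"); c=im[115:205,205:305]
cv2.imwrite("pics/tz.png",cv2.resize(c,None,fx=6,fy=6,interpolation=cv2.INTER_CUBIC))
c=im[195:260,195:255]
cv2.imwrite("pics/tzb.png",cv2.resize(c,None,fx=8,fy=8,interpolation=cv2.INTER_CUBIC))
c=im[135:190,310:375]
cv2.imwrite("pics/tzc.png",cv2.resize(c,None,fx=8,fy=8,interpolation=cv2.INTER_CUBIC))
im=cv2.imread("pics/side0.png"); c=im[160:260,150:260]
cv2.imwrite("pics/sz.png",cv2.resize(c,None,fx=6,fy=6,interpolation=cv2.INTER_CUBIC))
```

```text
(no output)
```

View pics/tz.png

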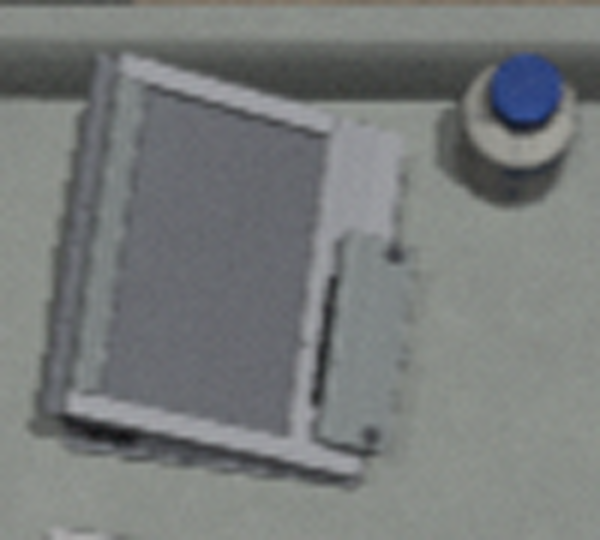

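View pics/sz.png

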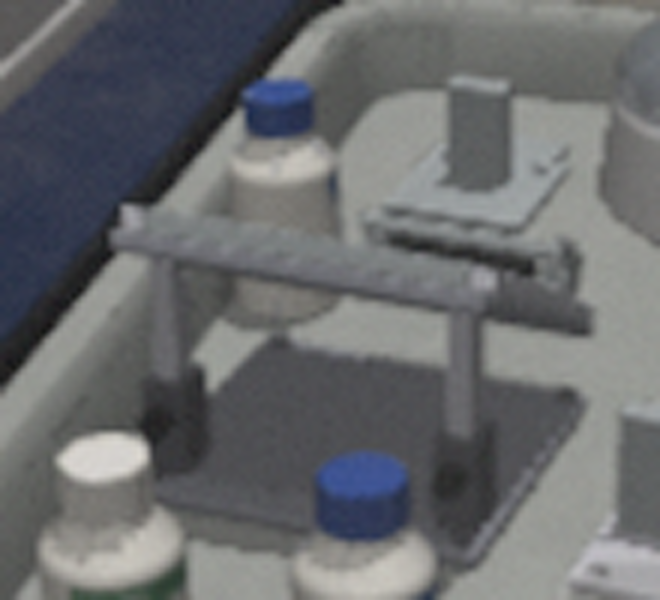

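View pics/tzb.png

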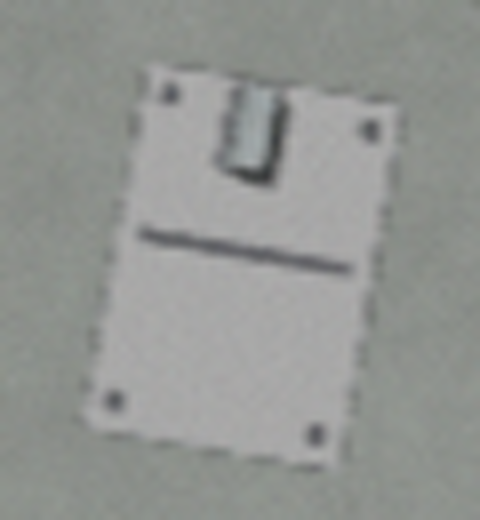

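View pics/tzc.png

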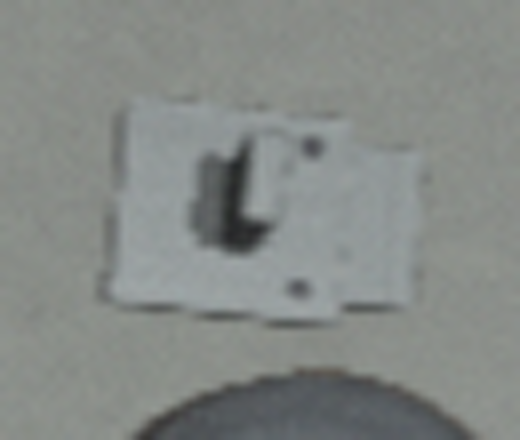

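```bash
cat > h.py <<'E'
import numpy as np
from station import r, imaging
import cv2
P={n:imaging.camera_params(n) for n in("side","top")}
def ray(n,uv):
    K=P[n]["intrinsics"];T=P[n]["world_from_camera"]
    d=T[:3,:3]@np.linalg.solve(K,[uv[0],uv[1],1]);return T[:3,3],d/np.linalg.norm(d)
def onz(n,uv,z):
    o,d=ray(n,uv);return o+d*(z-o[2])/d[2]
def tri(a,b):
    o1,d1=ray("top",a);o2,d2=ray("side",b)
    s=np.linalg.lstsq(np.c_[d1,-d2],o2-o1,rcond=None)[0]
    p,q=o1+s[0]*d1,o2+s[1]*d2
    return (p+q)/2,np.linalg.norm(p-q)
def proj(n,p):
    K=P[n]["intrinsics"];T=P[n]["world_from_camera"]
    c=T[:3,:3].T@(np.asarray(p)-T[:3,3]);c=K@c;return c[:2]/c[2]
E
python3 - <<'E'
from h import *
np.set_printoptions(precision=4,suppress=True)
def zz(x0,y0,f): return lambda p:(x0+(p[0]+.5)/f-.5,y0+(p[1]+.5)/f-.5)
T=zz(205,115,6);S=zz(150,160,6);B=zz(195,195,8);C=zz(310,135,8)
print("foot")
f=[onz("side",S(p),.008) for p in((278,340),(583,397),(468,562))]
for p in f:print(p)
print(np.linalg.norm(f[1]-f[0]),np.linalg.norm(f[1]-f[2]))
print("heel/rail ends",tri(T((120,55)),S((130,207))),tri(T((68,405)),S((487,273))))
print("keeper z .07",[onz("top",T(p),.065) for p in((342,232),(408,240),(380,452),(316,440))])
im=cv2.imread("pics/top0.png")
print("base");
for p in((150,65),(398,105),(335,468),(90,428)):print(onz("top",B(p),.006))
print("holes")
for p in((170,94),(371,129),(316,434),(114,401)):print(onz("top",B(p),.006))
print("clamp")
for p in((130,97),(352,121),(418,152),(412,303),(335,322),(105,297)):print(onz("top",C(p),.006))
print("blk",onz("top",B((260,88)),.058),onz("top",C((265,175)),.058))
for n in("side","top"):print(proj(n,(0.207,-.59,.22)))
E
```

```text
foot
[ 0.6578 -0.0049  0.008 ]
[0.5214 0.0124 0.008 ]
[0.5379 0.1434 0.008 ]
0.13742422560765405 0.13205014967627676
heel/rail ends (array([0.6762, 0.1059, 0.1191]), np.float64(0.0008966350470846068)) (array([0.5346, 0.124 , 0.1177]), np.float64(0.0031954391990900166))
keeper z .07 [array([0.616 , 0.0159, 0.065 ]), array([ 0.6128, -0.0118,  0.065 ]), array([ 0.523 , -0.0005,  0.065 ]), array([0.5279, 0.026 , 0.065 ])]
base
[0.4973 0.1405 0.006 ]
[0.4848 0.0597 0.006 ]
[0.368  0.0784 0.006 ]
[0.38   0.1571 0.006 ]
holes
[0.4879 0.1338 0.006 ]
[0.477  0.0683 0.006 ]
[0.3787 0.0846 0.006 ]
[0.3887 0.1496 0.006 ]
clamp
[ 0.6488 -0.1541  0.006 ]
[ 0.6411 -0.2273  0.006 ]
[ 0.6308 -0.2488  0.006 ]
[ 0.5801 -0.2455  0.006 ]
[ 0.5736 -0.2201  0.006 ]
[ 0.5814 -0.1449  0.006 ]
blk [0.4841 0.1007 0.058 ] [ 0.6108 -0.1886  0.058 ]
[374.8138  96.7919]
[559.1669 334.6608]
```

Run:
```python
import cv2,numpy as np
from station import imaging
def avg(n,k=6):
    return np.mean([imaging.capture(n).astype(float) for _ in range(k)],0)
t=avg("top");s=avg("side")
np.save("t.npy",t);np.save("s.npy",s)
def z(a,x0,y0,x1,y1,f,name):
    c=a[y0:y1,x0:x1];c=np.clip((c-c.min())*255/(c.max()-c.min())*1.15,0,255).astype(np.uint8)
    c=cv2.resize(c,None,fx=f,fy=f,interpolation=cv2.INTER_CUBIC)
    for x in range(x0,x1,5): cv2.line(c,(int((x-x0+.5)*f),0),(int((x-x0+.5)*f),6 if x%10 else 14),(0,0,255),1)
    for y in range(y0,y1,5): cv2.line(c,(0,int((y-y0+.5)*f)),(6 if y%10 else 14,int((y-y0+.5)*f)),(0,0,255),1)
    cv2.imwrite("pics/"+name,c)
z(t,208,118,276,200,7,"t7.png")
z(s,165,190,255,260,8,"s8.png")
```

```text
(no output)
```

View pics/t7.png

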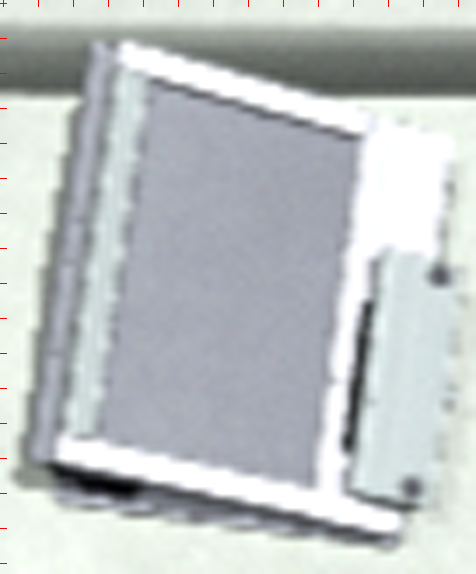

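View pics/s8.png

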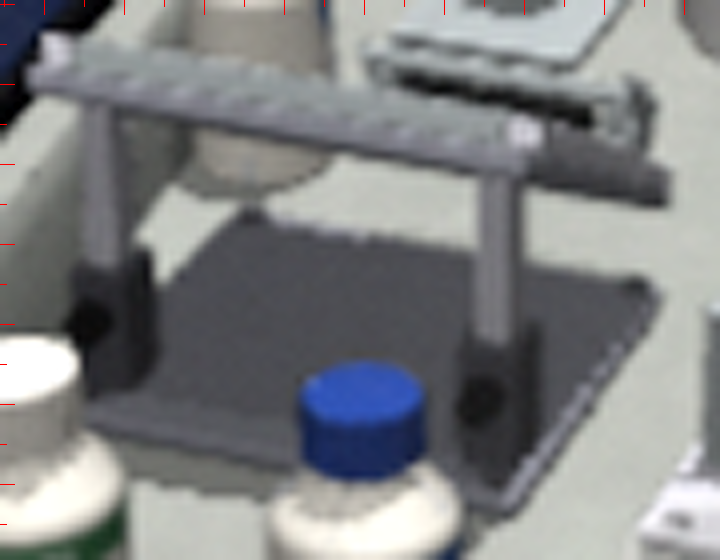

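Run:
```python
from h import *
np.set_printoptions(precision=4,suppress=True)
def zz(x0,y0,f): return lambda p:(x0+p[0]/f-.5,y0+p[1]/f-.5)
T=zz(208,118,7);S=zz(165,190,8)
for n,a,b in [("K-40,-22,27",(380,246),(370,50)),("K-40,66,27",(348,490),(632,86)),
 ("rail64,-o,9",(122,40),(45,36)),("rail64,64.5,9",(65,435),(512,118)),]:
    print(n,*tri(T(a),S(b)))
for p in((250,210),(655,290),(510,512)):print(onz("side",S(p),.008))
```

```text
K-40,-22,27 [0.6128 0.0152 0.081 ] 0.0020168577276381537
K-40,66,27 [0.5271 0.0261 0.0838] 0.0022985635662133757
rail64,-o,9 [0.6784 0.1053 0.1186] 0.002247666277274052
rail64,64.5,9 [0.5402 0.122  0.1181] 0.0028128687124813687
[ 0.659  -0.0074  0.008 ]
[0.5223 0.0126 0.008 ]
[0.5363 0.144  0.008 ]
```

```bash
cat >> h.py <<'E'
from scipy.spatial.transform import Rotation as Ro
np.set_printoptions(precision=4,suppress=True)
def axes(a,tilt=0):
    a=np.radians(a)
    R=np.array([[np.sin(a),-np.cos(a),0],[np.cos(a),np.sin(a),0],[0,0,1]]).T.T
    t=np.radians(tilt)
    return R@Ro.from_rotvec([0,-t,0]).as_matrix()   # x up
def tool(Rp): # tool rot for holding a plate
    return np.c_[Rp[:,1],Rp[:,0],-Rp[:,2]]
def go(p,R):
    s=r.sense();R0=s["ee_rot"]
    d=R0.T@(np.asarray(p)-s["tcp_pos"])/.04
    w=Ro.from_matrix(R0.T@R).as_rotvec(degrees=True)/5
    print("shift",np.round(d,3),"turn",np.round(w,3),"mm",np.round(np.linalg.norm(d)*40,1))
E
python3 - <<'E'
from h import *
print(axes(8,30))
print("bottle2",onz("top",(291.5,132),.101),"dome?",onz("top",(348,210),.06))
go((.4728,.103,.12),tool(axes(8.7)))
E
```

```text
[[ 0.1205 -0.9903 -0.0696]
 [ 0.8576  0.1392 -0.4951]
 [ 0.5     0.      0.866 ]]
bottle2 [ 0.6613 -0.0569  0.101 ] dome? [ 0.475  -0.1987  0.06  ]
shift [-12.005  14.137   2.564] turn [-0.001  0.001  5.611] mm 748.9
```

Call:
{"name": "move_arm", "arguments": {
  "motion": [-12,14.14,0.5,0,0,5.61,-1,-12,14.14,0.5,0,0,5.61,-1,-12,14.14,0.5,0,0,5.61,-1,-12,14.14,0.5,0,0,5.61,-1,-12,14.14,0.5,0,0,5.61,-1,-12,14.14,0.5,0,0,5.61,-1,-12,14.14,0.5,0,0,5.61,-1,-12,14.14,0.5,0,0,5.61,-1,-12,14.14,0.5,0,0,5.61,-1,-12,14.14,0.5,0,0,5.61,-1,-12,14.14,0.5,0,0,5.61,-1,-12,14.14,0.5,0,0,5.61,-1,-12,14.14,0.5,0,0,5.61,-1,-12,14.14,0.5,0,0,5.61,-1,-12,14.14,0.5,0,0,5.61,-1,-12,14.14,0.5,0,0,5.61,-1,-12,14.14,0.5,0,0,5.61,-1,-12,14.14,0.5,0,0,5.61,-1,-12,14.14,2,0,0,5.61,-1,-12,14.14,2.5,0,0,5.61,-1]
}}

```text
time_s: 2.37
tcp_pos: [0.4749, 0.1065, 0.1232]
ee_rot: [[-0.989, 0.148, 0.006], [0.148, 0.989, 0.004], [-0.006, 0.004, -1.0]]
wrist_force: [-0.8, -0.0, -1.3]
gripper_width: 1.001
```

Run:
```python
from h import *
print(r.sense()["time_s"],r.sense()["joints"])
for n in("side","top"):
    im=imaging.capture(n); cv2.imwrite(f"pics/{n}1.png",im)
    c=im[180:300,160:300] if n=="top" else im[140:300,150:350]
    cv2.imwrite(f"pics/{n}1z.png",cv2.resize(c,None,fx=4 if n=="side" else 5,fy=4 if n=="side" else 5,interpolation=cv2.INTER_CUBIC)[:600,:800])
    p=r.sense()["tcp_pos"];print(n,proj(n,p))
go((.4728,.103,.025),tool(axes(8.7)))
```

```text
2.3667 [  31.8078   14.3935  -26.864     0.012   -48.3352 -130.3006]
side [263.7427 205.6616]
top [224.7284 209.306 ]
shift [-0.131  0.068  2.308] turn [-0.086 -0.129 -0.002] mm 92.5
```

View pics/side1z.png

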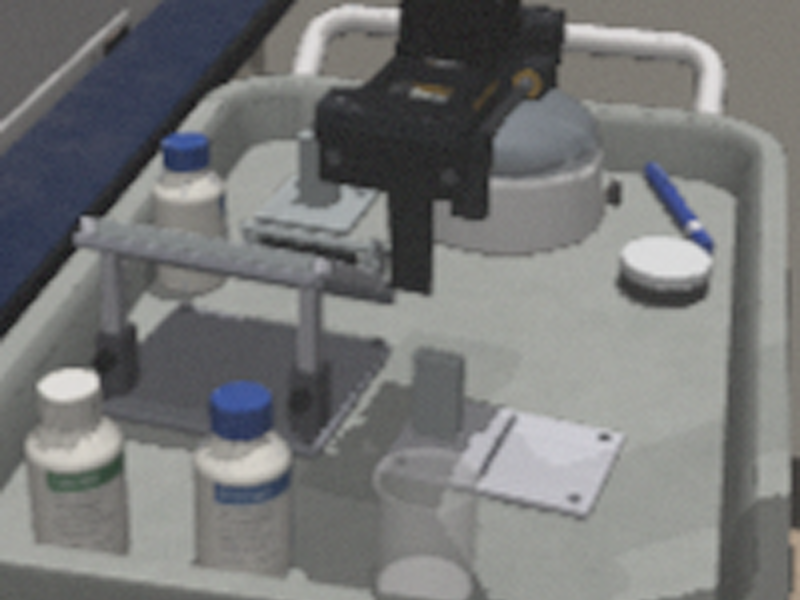

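View pics/top1z.png

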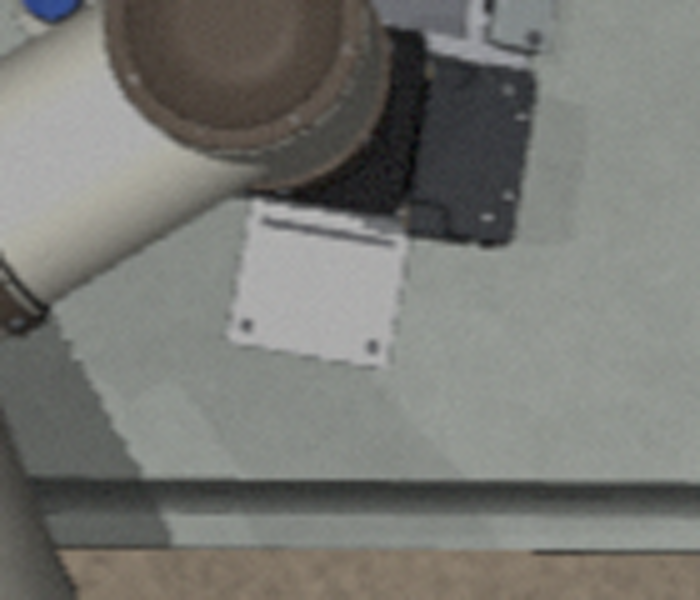

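Run:
```python
from h import *
print(onz("top",(171,178),.101),onz("top",(168,144),.101),onz("top",(175,216),.066))
s=r.sense();p=s["tcp_pos"];y=s["ee_rot"][:,1]
for k in(.0505,-.0505): print((proj("side",p+k*y)-[150,140])*4)
```

```text
[0.545  0.2341 0.101 ] [0.6292 0.2445 0.101 ] [0.4564 0.2278 0.066 ]
[424.3081 298.0082]
[482.8907 219.4091]
```

Run:
```python
from h import *
s=r.sense();p=s["tcp_pos"];y=s["ee_rot"][:,1]
print(s["time_s"],p,s["joint_velocities"])
im=imaging.capture("side")
for k in(.0505,-.0505): print((proj("side",p+k*y)-[220,160])*8)
cv2.imwrite("pics/s2.png",cv2.resize(im[160:235,220:300],None,fx=8,fy=8,interpolation=cv2.INTER_CUBIC))
```

```text
2.4667 [0.4683 0.1016 0.1174] [-0.9871 -4.4598  5.8486  3.4094 -4.4696 -0.0086]
[288.6162 436.0164]
[405.7814 278.8182]
```

View pics/s2.png

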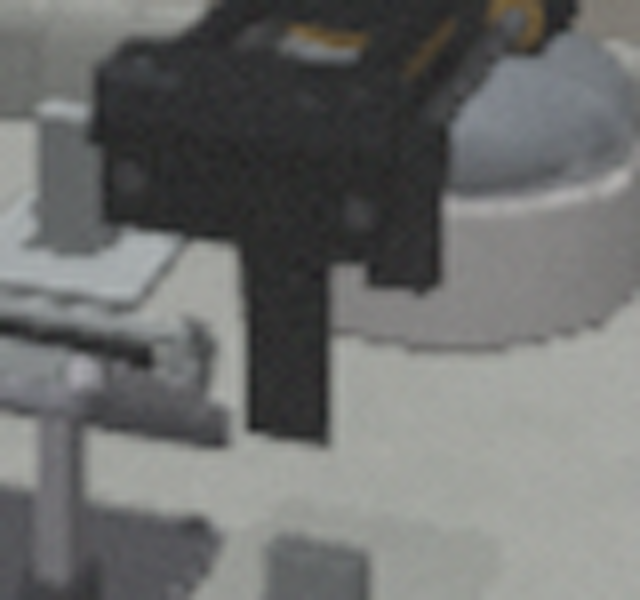

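Run:
```python
from h import *
go((.4728,.103,.0255),tool(axes(8.7)))
```

```text
shift [-0.054  0.038  2.382] turn [-0.053 -0.058  0.007] mm 95.3
```

Call:
{"name": "move_arm", "arguments": {
  "motion": [-0.05,0.04,0.8,-0.05,-0.06,0,-1,-0.05,0.04,1.6,-0.05,-0.06,0,-1,-0.05,0.04,2.1,-0.05,-0.06,0,-1,-0.05,0.04,2.38,-0.05,-0.06,0,-1,-0.05,0.04,2.38,-0.05,-0.06,0,-1,-0.05,0.04,2.38,-0.05,-0.06,0,-1,-0.05,0.04,2.38,-0.05,-0.06,0,-1]
}}

```text
time_s: 3.1
tcp_pos: [0.4746, 0.1038, 0.0279]
ee_rot: [[-0.989, 0.15, 0.004], [0.15, 0.989, 0.002], [-0.004, 0.002, -1.0]]
wrist_force: [-0.7, 0.6, -0.2]
gripper_width: 1.001
```

Run:
```python
from h import *
s=r.sense();print(s["joint_velocities"])
im=imaging.capture("side")
cv2.imwrite("pics/s3.png",cv2.resize(im[180:260,220:300],None,fx=7,fy=7,interpolation=cv2.INTER_CUBIC))
go((.4728,.103,.0255),tool(axes(8.7)))
```

```text
[ 0.2873 -0.2809 -0.3596 -0.2742  0.4034  0.005 ]
shift [ 0.036 -0.026  0.057] turn [0.028 0.046 0.008] mm 2.9
```

View pics/s3.png

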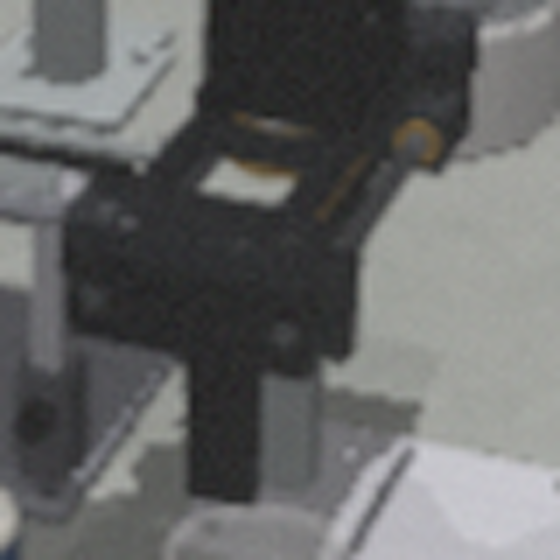

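Run:
```python
from h import *
c=np.array([.4728,.103,0]);A=axes(8.7)
for dy in(-.014,.014):
  for z in(.01,.03): print(dy,(proj("side",c+A@[.006,dy,0]+[0,0,z])-[220,180]+.5)*7)
s=r.sense();p=s["tcp_pos"];y=s["ee_rot"][:,1];print((proj("side",p+.0505*y)-[220,180]+.5)*7)
# block in initial image: side0
print([proj("side",c+A@[.006,dy,0]+[0,0,z]) for dy in(-.014,.014) for z in(.006,.058)])
im=cv2.imread("pics/side0.png");cv2.imwrite("pics/blk.png",cv2.resize(im[220:265,235:295],None,fx=10,fy=10,interpolation=cv2.INTER_CUBIC))
```

```text
-0.014 [235.14   470.3554]
-0.014 [236.9791 417.2397]
0.014 [317.3752 488.0429]
0.014 [319.9684 434.6359]
[226.1264 502.6522]
[array([253.0394, 248.1952]), array([253.7299, 228.2526]), array([264.766 , 250.7301]), array([265.7397, 230.6763])]
```

View pics/blk.png

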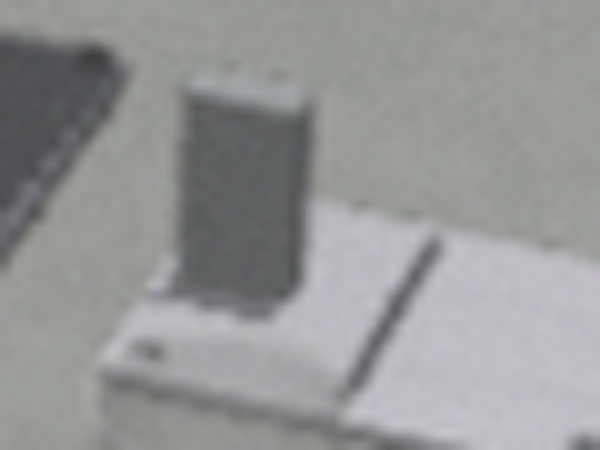

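Call:
{"name": "move_arm", "arguments": {
  "motion": [0.04,-0.03,0.06,0.03,0.05,0,-1,0.04,-0.03,0.06,0.03,0.05,0,1,0.04,-0.03,0.06,0.03,0.05,0,1,0.04,-0.03,0.06,0.03,0.05,0,1,0.04,-0.03,0.06,0.03,0.05,0,1,0.04,-0.03,0.06,0.03,0.05,0,1,0.04,-0.03,0.06,0.03,0.05,0,1,0.04,-0.03,0.06,0.03,0.05,0,1]
}}

```text
time_s: 3.82
tcp_pos: [0.4726, 0.1029, 0.0253]
ee_rot: [[-0.989, 0.15, -0.001], [0.15, 0.989, -0.0], [0.001, -0.0, -1.0]]
wrist_force: [-0.2, -0.2, 0.4]
gripper_width: 0.552
```

Run:
```python
from h import *
s=r.sense();print(s)
```

```text
{'time_s': 3.8167, 'joints': array([  31.569 ,   22.9202,  -32.9409,   -0.0104,  -34.1719, -130.2102]), 'joint_velocities': array([ 0.0778, -0.006 , -0.0642, -0.0046, -0.0617,  0.0245]), 'effort': array([ -0.0003, -32.3069,  11.2314,   2.4914,  -0.084 ,  -0.0001]), 'tcp_pos': array([0.4726, 0.1029, 0.0253]), 'ee_rot': array([[-0.9886,  0.1504, -0.0005],
       [ 0.1504,  0.9886, -0.0002],
       [ 0.0005, -0.0003, -1.    ]]), 'wrist_force': array([-0.1993, -0.1837,  0.3572]), 'moment': array([ 0.0149, -0.0568, -0.0035]), 'gripper_width': 0.5522598254804125}
```

Call:
{"name": "move_arm", "arguments": {
  "motion": [0,0,0,0,0,0,1,0,0,0,0,0,0,1,0,0,0,0,0,0,1,0,0,0,0,0,0,1,0,0,0,0,0,0,1,0,0,0,0,0,0,1,0,0,0,0,0,0,1,0,0,0,0,0,0,1,0,0,0,0,0,0,1,0,0,-0.2,0,0,0,1,0,0,-0.8,0,0,0,1,0,0,-1.7,0,0,0,1,0,0,-2.7,0,0,0,1,0,0,-3.5,0,0,0,1,0,0,-4,0,0,0,1,0,0,-4,0,0,0,1]
}}

```text
time_s: 5.15
tcp_pos: [0.4751, 0.1039, 0.1909]
ee_rot: [[-0.989, 0.15, 0.009], [0.15, 0.989, 0.004], [-0.009, 0.006, -1.0]]
wrist_force: [0.2, -0.2, -0.8]
gripper_width: 0.138
```

```bash
cat >> h.py <<'E'
A0=7.2; B=np.array([.5986,.065,.0787])
def bed(p): return B+axes(A0,30)@(np.asarray(p)/1000)
E
python3 - <<'E'
from h import *
print(r.sense()["gripper_width"],r.sense()["wrist_force"])
print(bed((8,-40,85)))
go(bed((8,-40,85)),tool(axes(A0,30)))
E
```

```text
0.13819918273637014 [ 0.2178 -0.2128 -0.7912]
[0.6338 0.0247 0.1563]
shift [-4.211 -1.369  0.893] turn [-5.937  0.171 -0.248] mm 180.7
```

Call:
{"name": "move_arm", "arguments": {
  "motion": [-0.6,-0.2,0,-1.2,0,0,1,-1.4,-0.5,0,-2.4,0,0,1,-2.2,-0.8,0.2,-3.6,0.1,-0.1,1,-3,-1,0.4,-4.8,0.1,-0.2,1,-3.8,-1.2,0.7,-5.9,0.17,-0.25,1,-4.2,-1.37,0.9,-5.94,0.17,-0.25,1,-4.2,-1.37,0.9,-5.94,0.17,-0.25,1,-4.2,-1.37,0.9,-5.94,0.17,-0.25,1,-4.2,-1.37,0.9,-5.94,0.17,-0.25,1,-4.2,-1.37,0.9,-5.94,0.17,-0.25,1]
}}

```text
time_s: 5.98
tcp_pos: [0.6325, 0.0258, 0.1565]
ee_rot: [[-0.992, 0.107, 0.062], [0.123, 0.859, 0.496], [-0.0, 0.5, -0.866]]
wrist_force: [-0.3, 0.2, 0.1]
gripper_width: 0.135
```

```bash
cat > look.py <<'E'
from h import *
import sys
tag=sys.argv[1]
s=r.sense();print(s["time_s"],s["tcp_pos"],s["joints"],s["joint_velocities"].max())
A=axes(A0,30);d=A.T@(s["tcp_pos"]-B)*1000;print("tcp in bed",d, "rot err",Ro.from_matrix(tool(A).T@s["ee_rot"]).as_rotvec(degrees=True))
for n,(x0,y0,x1,y1,f) in dict(top=(205,112,305,205,6),side=(160,130,260,230,6)).items():
    c=imaging.capture(n)[y0:y1,x0:x1]
    c=np.clip(c.astype(float)*1.4,0,255).astype(np.uint8)
    cv2.imwrite(f"pics/{n}_{tag}.png",cv2.resize(c,None,fx=f,fy=f,interpolation=cv2.INTER_CUBIC))
E
python3 look.py a
```

```text
5.9833 [0.6325 0.0258 0.1565] [  0.7701  26.9336   4.243  -32.6776 -66.5949 -84.7643] 0.48129417109548867
tcp in bed [  8.9545 -38.491   84.7201] rot err [-0.0132  0.0493 -0.098 ]
```

View pics/top_a.png

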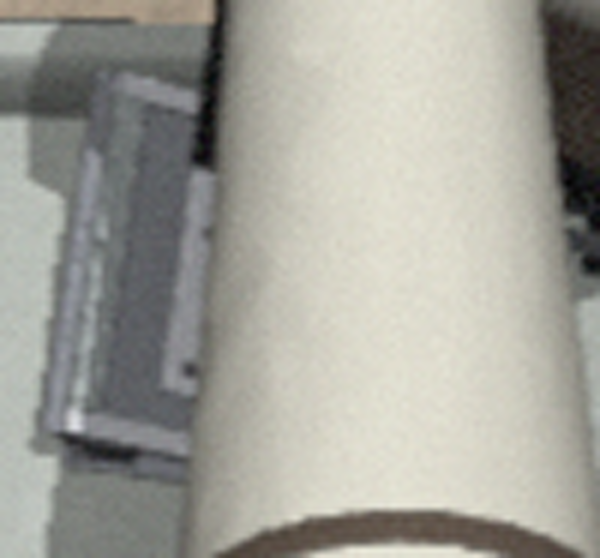

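View pics/side_a.png

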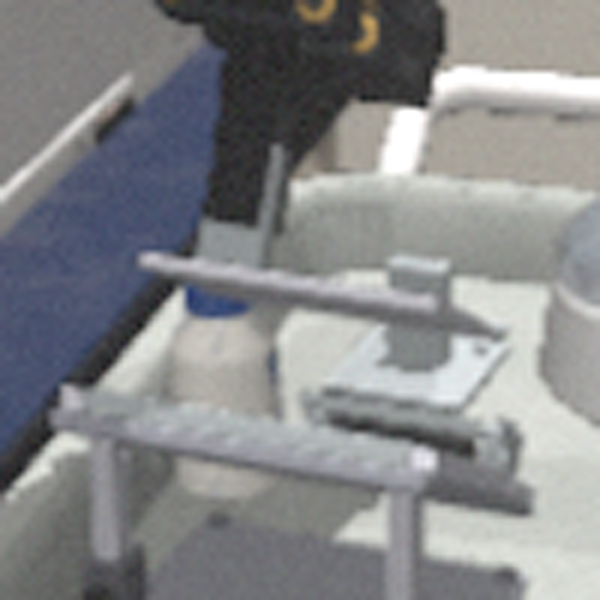

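Run:
```python
from h import *
s=r.sense();R=s["ee_rot"];Rp=np.c_[R[:,1],R[:,0],-R[:,2]]
c=s["tcp_pos"]+Rp@np.array([0,.040,-.022])  # plate centre
def ps(q):return (proj("side",q)-[160,130]+.5)*6
def pt(q):return (proj("top",q)-[205,112]+.5)*6
for q in[(.042,-.06,.003),(.042,.06,.003),(.042,-.06,-.003),(.042,.06,-.003),(-.042,.06,.003)]:
    print(q,ps(c+Rp@q),pt(c+Rp@q))
for q in[(64,-71,9),(64,64.5,9),(64,71,9),(72.5,71,0),(72.5,-71,0),(-40,-22,27),(-40,66,27),(52.5,64.5,0)]:print(q,ps(bed(q)),pt(bed(q)))
```

```text
(0.042, -0.06, 0.003) [146.0106 249.771 ] [206.076   85.5367]
(0.042, 0.06, 0.003) [446.2107 297.0353] [162.7071 389.0589]
(0.042, -0.06, -0.003) [142.9888 265.4104] [199.0365  88.4169]
(0.042, 0.06, -0.003) [443.1954 313.2226] [155.7658 390.4666]
(-0.042, 0.06, 0.003) [508.5536 327.2401] [352.066  431.6027]
(64, -71, 9) [ 72.9708 390.3954] [118.4941  74.6328]
(64, 64.5, 9) [414.6847 450.0711] [ 69.0813 403.21  ]
(64, 71, 9) [431.7541 453.0521] [ 66.6648 419.2793]
(72.5, 71, 0) [419.8558 476.1026] [ 37.9498 416.8743]
(72.5, -71, 0) [ 58.2795 411.9521] [90.1465 73.4685]
(-40, -22, 27) [301.7882 393.3057] [345.9608 244.9601]
(-40, 66, 27) [507.2175 428.3272] [317.4893 453.9937]
(52.5, 64.5, 0) [419.9   477.289] [ 85.8209 410.8601]
```

```bash
sed -i 's/^A0=.*/A0=7.2; B=np.array([.5970,.065,.0805])/' h.py
python3 - <<'E'
from h import *
go(bed((8,-40,43)),tool(axes(A0,30)))
E
```

```text
shift [ 0.008 -0.018  1.012] turn [0.005 0.    0.03 ] mm 40.5
```

Call:
{"name": "move_arm", "arguments": {
  "motion": [0,-0.02,0.4,0,0,0.03,1,0,-0.02,0.8,0,0,0.03,1,0,-0.02,1.01,0,0,0.03,1,0,-0.02,1.01,0,0,0.03,1,0,-0.02,1.01,0,0,0.03,1,0,-0.02,1.01,0,0,0.03,1]
}}

```text
time_s: 6.58
tcp_pos: [0.6356, 0.0454, 0.1229]
ee_rot: [[-0.992, 0.107, 0.064], [0.125, 0.859, 0.496], [-0.002, 0.5, -0.866]]
wrist_force: [0.1, 0.2, -2.2]
gripper_width: 0.14
```

```bash
python3 look.py b
python3 - <<'E'
from h import *
s=r.sense();R=s["ee_rot"];Rp=np.c_[R[:,1],R[:,0],-R[:,2]]
c=s["tcp_pos"]+Rp@np.array([0,.040,-.022])  # plate centre
def ps(q):return (proj("side",q)-[160,130]+.5)*6
def pt(q):return (proj("top",q)-[205,112]+.5)*6
for q in[(.042,-.06,.003),(.042,.06,.003),(.042,.06,-.003),(-.042,.06,.003)]:
    print(q,ps(c+Rp@q),pt(c+Rp@q))
for q in[(64,-73,9),(64,64.5,9),(64,73,9),(-40,-22,27),(-40,66,27),(52.5,64.5,10)]:print(q,ps(bed(q)),pt(bed(q)))
print(s["wrist_force"])
E
```

```text
6.5833 [0.6356 0.0454 0.1229] [  2.4513  28.8527   2.4404 -33.7444 -62.5174 -83.9329] 0.342798109746994
tcp in bed [  8.5103 -40.7784  44.0003] rot err [-0.0069 -0.0768 -0.0864]
(0.042, -0.06, 0.003) [125.0933 352.2849] [162.3808 102.6145]
(0.042, 0.06, 0.003) [424.8469 403.6195] [119.0286 396.5898]
(0.042, 0.06, -0.003) [421.7914 419.8728] [112.5262 397.8903]
(-0.042, 0.06, 0.003) [489.3161 425.4897] [304.0085 437.8621]
(64, -73, 9) [ 71.9718 385.6175] [118.7852  72.4026]
(64, 64.5, 9) [419.0764 446.0506] [ 68.5546 406.413 ]
(64, 73, 9) [441.4468 449.9454] [ 65.387  427.4756]
(-40, -22, 27) [305.5483 389.7059] [345.9537 247.7468]
(-40, 66, 27) [511.271  424.6796] [317.4303 457.1935]
(52.5, 64.5, 10) [429.3143 446.0845] [ 95.8359 411.9778]
[ 0.0095  0.023  -0.8548]
```

View pics/top_b.png

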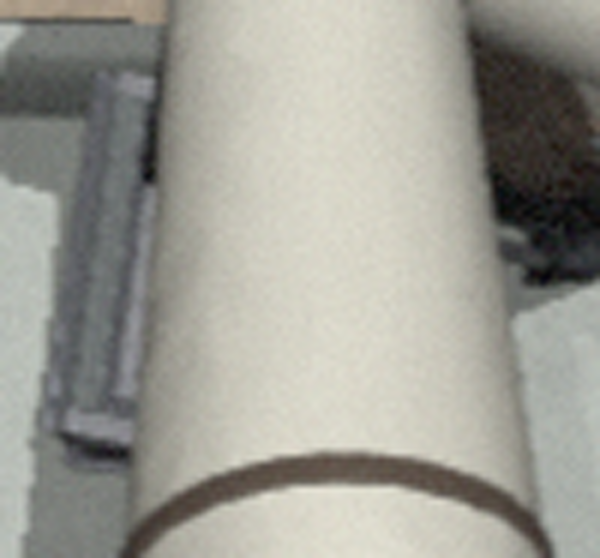

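View pics/side_b.png

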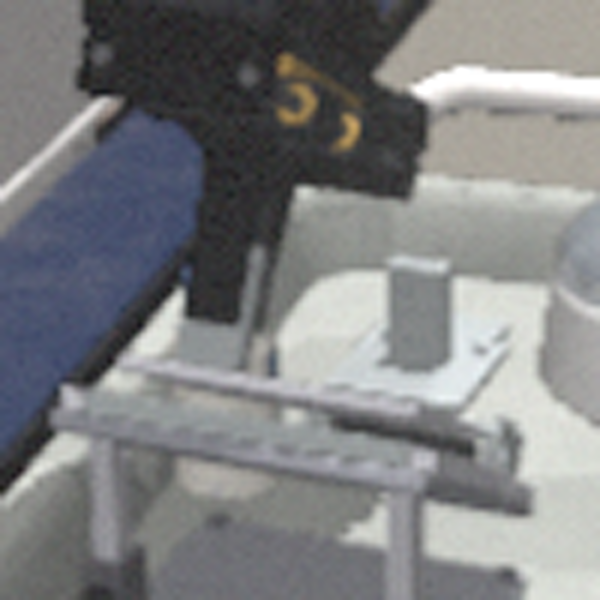

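Call:
{"name": "move_arm", "arguments": {
  "motion": [0.02,-0.01,0.2,0,0,0,1,0.02,-0.01,0.35,0,0,0,1,0.02,-0.01,0.42,0,0,0,1,0.02,-0.01,0.42,0,0,0,1,0.02,-0.01,0.42,0,0,0,1]
}}

```text
time_s: 7.1
tcp_pos: [0.6358, 0.0533, 0.1076]
ee_rot: [[-0.992, 0.108, 0.064], [0.125, 0.859, 0.496], [-0.001, 0.5, -0.866]]
wrist_force: [-0.0, -0.8, -1.0]
gripper_width: 0.136
```

Run:
```python
from h import *
s=r.sense();A=axes(A0,30);print(A.T@(s["tcp_pos"]-B)*1000,A.T@s["wrist_force"],A.T@s["moment"])
```

```text
[  7.7156 -39.945   26.8298] [-1.2126 -0.0829 -0.4248] [-0.0655  1.3792  0.0294]
```

Call:
{"name": "move_arm", "arguments": {
  "motion": [0,0,0.03,0,0,0,1,0,0,0.06,0,0,0,1,0,0,0.06,0,0,0,1]
}}

```text
time_s: 7.35
tcp_pos: [0.6362, 0.0542, 0.1061]
ee_rot: [[-0.992, 0.107, 0.064], [0.125, 0.859, 0.496], [-0.002, 0.5, -0.866]]
wrist_force: [0.1, -0.7, 0.8]
gripper_width: 0.137
```

```bash
cat > st.py <<'E'
from h import *
s=r.sense();A=axes(A0,30);print(s["time_s"],A.T@(s["tcp_pos"]-B)*1000,"F",A.T@s["wrist_force"],"M",A.T@s["moment"],"rot",Ro.from_matrix(tool(A).T@s["ee_rot"]).as_rotvec(degrees=True),s["gripper_width"])
E
python3 st.py
```

```text
7.35 [  7.7573 -40.2359  25.0455] F [-0.2196 -0.2026  1.0178] M [ 0.0668  1.3283 -0.0231] rot [ 0.0099 -0.0861 -0.0778] 0.13663442285413163
```

Call:
{"name": "move_arm", "arguments": {
  "motion": [0,0,0.03,0,0,0,1,0,0,0.06,0,0,0,1,0,0,0.09,0,0,0,1,0,0,0.09,0,0,0,1]
}}

```text
time_s: 7.68
tcp_pos: [0.6362, 0.0542, 0.1061]
ee_rot: [[-0.992, 0.105, 0.064], [0.123, 0.86, 0.495], [-0.004, 0.499, -0.867]]
wrist_force: [-5.9, -6.5, 12.4]
gripper_width: 0.134
```

```bash
python3 st.py; python3 look.py c
```

```text
7.6833 [  7.7523 -40.2701  25.037 ] F [-0.0812  4.9926 14.3182] M [ 1.5656  1.1299 -0.0653] rot [ 0.0826 -0.1147 -0.2218] 0.13406152303319138
7.6833 [0.6362 0.0542 0.1061] [  3.2419  29.8346   1.5731 -34.2561 -60.5441 -83.3295] 0.11893748922537363
tcp in bed [  7.7523 -40.2701  25.037 ] rot err [ 0.0826 -0.1147 -0.2218]
```

View pics/side_c.png

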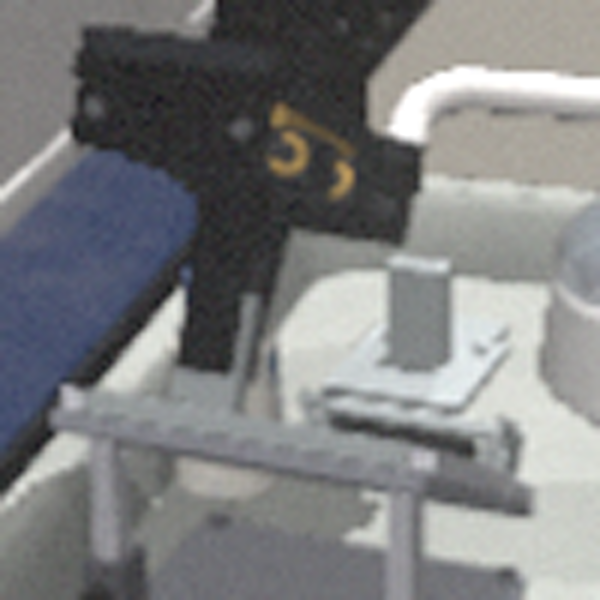

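Call:
{"name": "move_arm", "arguments": {
  "motion": [0,0,-0.03,0,0,0,1,0,0,-0.03,0,0,0,1,0,0,-0.03,0,0,0,0.3,0,0,-0.03,0,0,0,0.3,0,0,-0.03,0,0,0,0.3,0,0,-0.03,0,0,0,0.3,0,0,-0.03,0,0,0,0.3,0,0,-0.03,0,0,0,0.3]
}}

```text
time_s: 8.45
tcp_pos: [0.6362, 0.0538, 0.1069]
ee_rot: [[-0.992, 0.105, 0.064], [0.123, 0.86, 0.495], [-0.004, 0.499, -0.867]]
wrist_force: [0.5, -0.4, -0.3]
gripper_width: 0.342
```

```bash
python3 st.py
```

```text
8.45 [  7.7917 -40.2606  25.9967] F [-0.4759 -0.5011 -0.0752] M [-0.0271  1.0678  0.0649] rot [ 0.0737 -0.112  -0.2103] 0.3424411464164341
```

Run:
```python
from h import *
go(bed((8,-40,110)),tool(axes(A0,30)))
go((.6113,-.1885,.12),tool(axes(6,0)))
```

```text
shift [ 0.002  0.003 -2.1  ] turn [-0.015  0.022  0.042] mm 84.0
shift [-0.13  -5.112 -3.32 ] turn [ 5.985  0.096 -0.199] mm 243.9
```

Call:
{"name": "move_arm", "arguments": {
  "motion": [0,0,-0.6,0,0,0,0.3,0,0,-1.4,0,0,0,0.2,0,0,-2.2,0,0,0,0,0,0,-2.8,0,0,0,0,0,-0.6,-3.4,0.8,0,0,0,0,-1.4,-3.8,1.8,0,0,0,0,-2.2,-4,3,0,0,0,-0.1,-3.1,-4,4.2,0,-0.1,0,-0.1,-4,-3.9,5.2,0.1,-0.2,0,-0.13,-4.7,-3.6,5.98,0.1,-0.2,0,-0.13,-5.11,-3.32,5.98,0.1,-0.2,0,-0.13,-5.11,-3.32,5.98,0.1,-0.2,0,-0.13,-5.11,-3.32,5.98,0.1,-0.2,0,-0.13,-5.11,-3.32,5.98,0.1,-0.2,0,-0.13,-5.11,-3.32,5.98,0.1,-0.2,0]
}}

```text
time_s: 9.7
tcp_pos: [0.6127, -0.1883, 0.1221]
ee_rot: [[-0.995, 0.104, 0.004], [0.104, 0.995, 0.0], [-0.004, 0.001, -1.0]]
wrist_force: [-0.1, 0.3, -0.5]
gripper_width: 0.499
```

Run:
```python
from h import *
s=r.sense();print(s["joints"],s["gripper_width"])
go((.6113,-.1885,.0255),tool(axes(6,0)))
for n,(x0,y0,x1,y1,f) in dict(top=(205,112,305,205,6),side=(160,120,290,220,6)).items():
    c=imaging.capture(n)[y0:y1,x0:x1]
    c=np.clip(c.astype(float)*1.4,0,255).astype(np.uint8)
    cv2.imwrite(f"pics/{n}_d.png",cv2.resize(c,None,fx=f,fy=f,interpolation=cv2.INTER_CUBIC))
```

```text
[ -2.6538  28.1226  -4.9493  -0.0219 -56.7207 -93.3029] 0.49892053864944297
shift [ 0.044 -0.011  2.415] turn [0.006 0.041 0.006] mm 96.6
```

View pics/top_d.png

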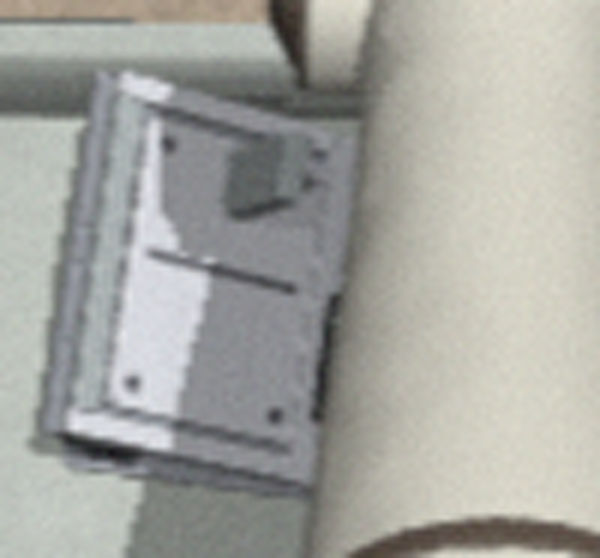

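View pics/side_d.png

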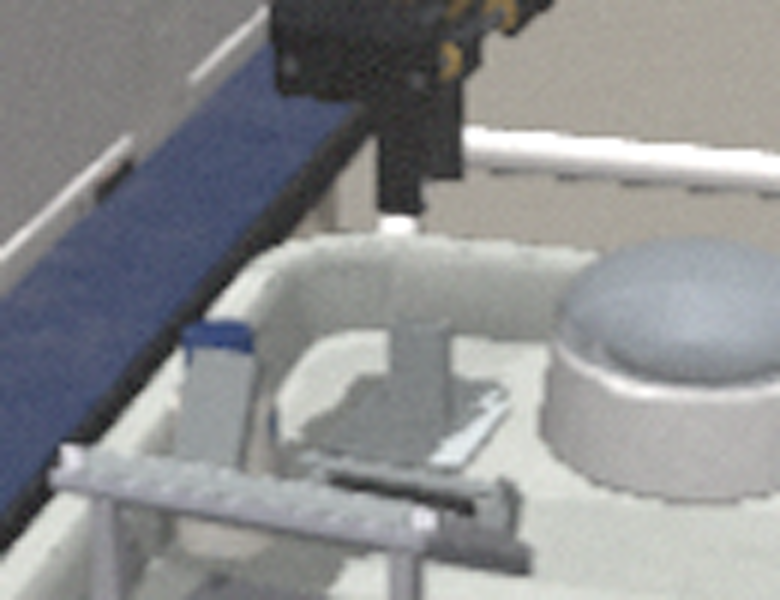

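Run:
```python
from h import *
c=np.array([.6113,-.1885,0]);A=axes(6)
for dy in(-.015,.015):
  for z in(.006,.058): print(dy,(proj("side",c+A@[.006,dy,0]+[0,0,z])-[160,120]+.5)*6)
im=cv2.imread("pics/side0.png");cv2.imwrite("pics/blk2.png",cv2.resize(im[165:210,205:255],None,fx=12,fy=12,interpolation=cv2.INTER_CUBIC))
for dy in(-.015,.015):
  for z in(.006,.058): print(dy,(proj("side",c+A@[.006,dy,0]+[0,0,z])-[205,165]+.5)*12)
```

```text
-0.015 [391.8789 422.1995]
-0.015 [392.0122 323.2971]
0.015 [450.2499 431.2658]
0.015 [451.4491 331.9247]
-0.015 [243.7578 304.3991]
-0.015 [244.0244 106.5942]
0.015 [360.4998 322.5316]
0.015 [362.8982 123.8494]
```

View pics/blk2.png

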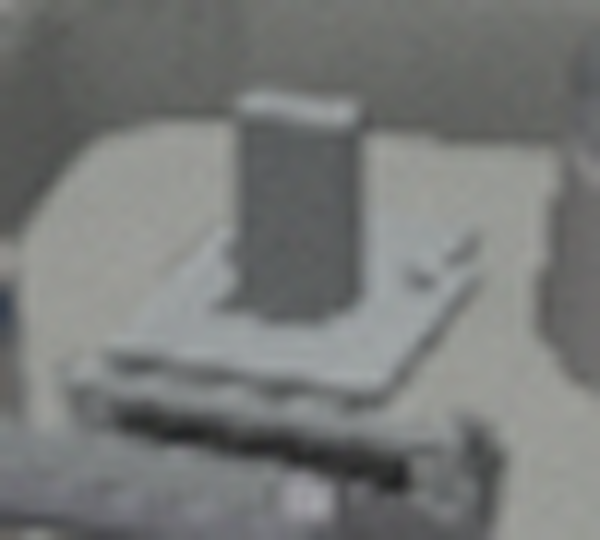

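Call:
{"name": "move_arm", "arguments": {
  "motion": [0.04,-0.01,0.8,0,0.04,0,0,0.04,-0.01,1.6,0,0.04,0,0,0.04,-0.01,2.2,0,0.04,0,0,0.04,-0.01,2.41,0,0.04,0,0,0.04,-0.01,2.41,0,0.04,0,0,0.04,-0.01,2.41,0,0.04,0,0.4,0.04,-0.01,2.41,0,0.04,0,1,0.04,-0.01,2.41,0,0.04,0,1,0.04,-0.01,2.41,0,0.04,0,1,0.04,-0.01,2.41,0,0.04,0,1,0.04,-0.01,2.41,0,0.04,0,1,0.04,-0.01,2.41,0,0.04,0,1,0.04,-0.01,2.41,0,0.04,0,1,0.04,-0.01,2.41,0,0.04,0,1]
}}

```text
time_s: 10.97
tcp_pos: [0.6114, -0.1884, 0.0262]
ee_rot: [[-0.995, 0.104, 0.0], [0.104, 0.995, 0.0], [-0.0, 0.0, -1.0]]
wrist_force: [-0.3, 0.9, 5.5]
gripper_width: 0.136
```

Run:
```python
from h import *
s=r.sense();print(s["tcp_pos"],s["gripper_width"],s["wrist_force"],s["moment"])
go((.6113,-.1885,.0255),tool(axes(6,0)))
```

```text
[ 0.6114 -0.1884  0.0262] 0.13580243369136571 [-0.3364  0.9442  5.5425] [ 0.2888  0.3108 -0.0455]
shift [ 0.002 -0.002  0.017] turn [0.005 0.004 0.008] mm 0.7
```

```bash
cat >> h.py <<'E'
def ct(c,tilt):
    Rp=axes(A0,tilt); return bed(c)+Rp@np.array([.010,0,.0232]),tool(Rp)
E
python3 - <<'E'
from h import *
s=r.sense();p,R=ct((14,22,50),32.5);print(p)
go((.6114,-.1884,.19),s["ee_rot"])
go(p,R)
E
```

```text
[0.5731 0.051  0.1557]
shift [-0.002  0.003 -4.096] turn [0. 0. 0.] mm 163.8
shift [ 1.573  5.855 -3.237] turn [-6.494 -0.066  0.243] mm 274.9
```

Call:
{"name": "move_arm", "arguments": {
  "motion": [0,0,-0.4,0,0,0,1,0,0,-1.2,0,0,0,1,0,0,-2.2,0,0,0,1,0,0,-3.2,0,0,0,1,0.2,0.5,-4,0,0,0,1,0.5,1.4,-4.4,-1,0,0,1,0.8,2.3,-4.5,-2.2,0,0,1,1.1,3.2,-4.5,-3.4,0,0.1,1,1.4,4.1,-4.4,-4.6,0,0.2,1,1.57,5,-4.1,-5.8,-0.07,0.24,1,1.57,5.6,-3.7,-6.49,-0.07,0.24,1,1.57,5.85,-3.24,-6.49,-0.07,0.24,1,1.57,5.85,-3.24,-6.49,-0.07,0.24,1,1.57,5.85,-3.24,-6.49,-0.07,0.24,1,1.57,5.85,-3.24,-6.49,-0.07,0.24,1,1.57,5.85,-3.24,-6.49,-0.07,0.24,1]
}}

```text
time_s: 12.3
tcp_pos: [0.5739, 0.0502, 0.157]
ee_rot: [[-0.992, 0.104, 0.069], [0.125, 0.837, 0.532], [-0.003, 0.537, -0.844]]
wrist_force: [0.4, 0.1, -2.3]
gripper_width: 0.135
```

```bash
cat > lk.py <<'E'
from h import *
import sys
s=r.sense();R=s["ee_rot"];Rp=np.c_[R[:,1],R[:,0],-R[:,2]]
c=s["tcp_pos"]-Rp@np.array([.010,0,.0232])
A=axes(A0,30)
print("t",s["time_s"],"plate ctr bed",A.T@(c-B)*1000,"nose",A.T@(c+Rp@[-.05,0,0]-B)*1000,"tail",A.T@(c+Rp@[.05,0,0]-B)*1000,"rel rot",Ro.from_matrix(A.T@Rp).as_rotvec(degrees=True))
print("F",A.T@s["wrist_force"],"M",A.T@s["moment"],s["gripper_width"],"vmax",abs(s["joint_velocities"]).max())
print("J",s["joints"])
def ps(q):return (proj("side",q)-[160,130]+.5)*6
def pt(q):return (proj("top",q)-[205,112]+.5)*6
if len(sys.argv)>1:
  for q in[(.05,-.035,.003),(.05,.035,.003),(.05,.035,-.003),(-.05,.027,.003),(-.05,-.027,.003)]:
    print(q,ps(c+Rp@q),pt(c+Rp@q))
  import subprocess
  for n,(x0,y0,x1,y1,f) in dict(top=(205,112,305,205,6),side=(160,130,260,230,6)).items():
    k=imaging.capture(n)[y0:y1,x0:x1]
    k=np.clip(k.astype(float)*1.4,0,255).astype(np.uint8)
    cv2.imwrite(f"pics/{n}_{sys.argv[1]}.png",cv2.resize(k,None,fx=f,fy=f,interpolation=cv2.INTER_CUBIC))
E
python3 lk.py e
```

```text
t 12.3 plate ctr bed [13.9985 20.9942 51.4776] nose [-35.9557  20.9184  49.341 ] tail [63.9528 21.07   53.6142] rel rot [-0.1281 -2.4492  0.0842]
F [-1.0336 -0.3621 -2.1051] M [-0.0283  1.4199  0.0417] 0.1351888453354451 vmax 0.395574525787788
J [  1.6595  21.9112  -3.9542 -36.2592 -63.6113 -82.3999]
(0.05, -0.035, 0.003) [242.3355 282.9648] [149.9479 196.3978]
(0.05, 0.035, 0.003) [421.5277 311.9562] [123.752  374.3594]
(0.05, 0.035, -0.003) [418.2159 328.2498] [116.4286 375.6687]
(-0.05, 0.027, 0.003) [477.0336 353.7633] [346.158  406.6727]
(-0.05, -0.027, 0.003) [350.468  332.8313] [363.86   275.3705]
```

View pics/top_e.png

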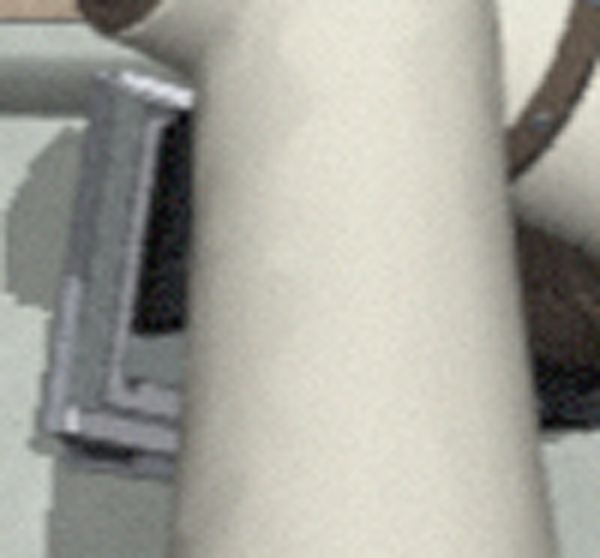

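View pics/side_e.png

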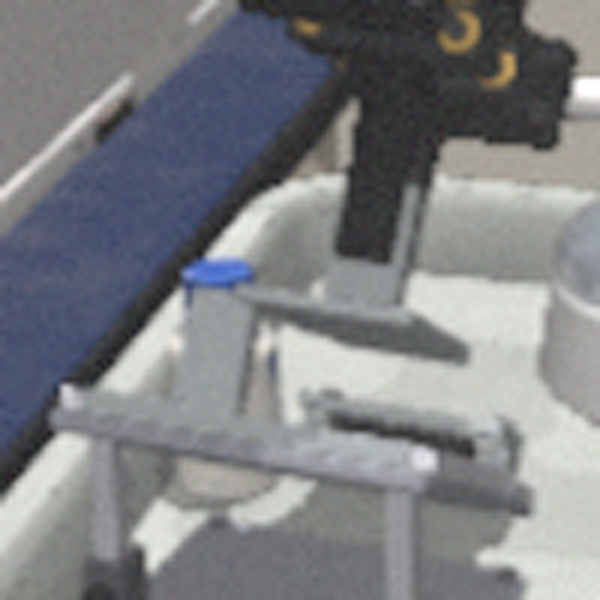

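Run:
```python
from h import *
for c in((13.5,22,24),(13.5,22,14.5)): go(*ct(c,32.5))
```

```text
shift [ 0.021 -0.045  0.684] turn [-0.005  0.026  0.015] mm 27.4
shift [ 0.022 -0.055  0.921] turn [-0.005  0.026  0.015] mm 36.9
```

Call:
{"name": "move_arm", "arguments": {
  "motion": [0.02,-0.03,0.3,0,0.02,0,1,0.02,-0.05,0.55,0,0.02,0,1,0.02,-0.05,0.72,0,0.02,0,1,0.02,-0.05,0.82,0,0.02,0,1,0.02,-0.05,0.9,0,0.02,0,1,0.02,-0.05,0.92,0,0.02,0,1,0.02,-0.05,0.92,0,0.02,0,1,0.02,-0.05,0.92,0,0.02,0,1]
}}

```text
time_s: 13.07
tcp_pos: [0.5755, 0.0682, 0.1251]
ee_rot: [[-0.992, 0.104, 0.068], [0.125, 0.837, 0.532], [-0.002, 0.537, -0.844]]
wrist_force: [-0.6, 0.5, -1.3]
gripper_width: 0.138
```

```bash
python3 lk.py f
```

```text
t 13.0667 plate ctr bed [13.7281 21.6726 14.7207] nose [-36.2255  21.5945  12.5692] tail [63.6818 21.7506 16.8721] rel rot [-0.0539 -2.4662  0.0883]
F [-0.2554  0.6271 -1.3259] M [-0.0302  1.436   0.0436] 0.1377747608028496 vmax 0.26774610062319887
J [  3.2869  23.9873  -5.6046 -37.6091 -59.8429 -81.1595]
(0.05, -0.035, 0.003) [225.4835 382.0636] [109.666  212.2587]
(0.05, 0.035, 0.003) [404.7758 412.8717] [ 83.9835 385.0233]
(0.05, 0.035, -0.003) [401.4651 429.2666] [ 77.0598 386.2615]
(-0.05, 0.027, 0.003) [461.9603 445.2106] [301.8443 415.9175]
(-0.05, -0.027, 0.003) [335.324 423.138] [319.2588 288.2885]
```

View pics/side_f.png

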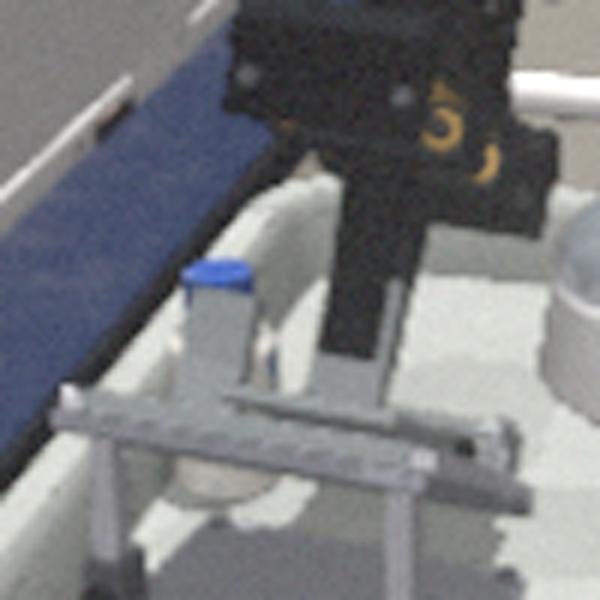

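View pics/top_f.png

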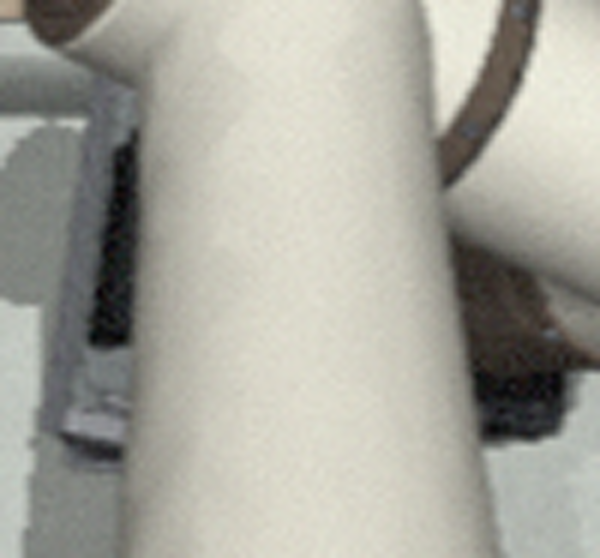

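Run:
```python
from h import *
for c in((7,22,14.5),(-1.5,22,14.5)): go(*ct(c,32.5))
```

```text
shift [ 0.008 -0.17   0.003] turn [-0.005  0.014  0.018] mm 6.8
shift [ 0.009 -0.382 -0.006] turn [-0.005  0.014  0.018] mm 15.3
```

Call:
{"name": "move_arm", "arguments": {
  "motion": [0.01,-0.06,0,0,0,0,1,0.01,-0.12,0,0,0,0,1,0.01,-0.18,0,0,0,0,1,0.01,-0.22,0,0,0,0,1,0.01,-0.22,0,0,0,0,1]
}}

```text
time_s: 13.58
tcp_pos: [0.5743, 0.0609, 0.1207]
ee_rot: [[-0.992, 0.104, 0.069], [0.125, 0.837, 0.533], [-0.002, 0.538, -0.843]]
wrist_force: [0.0, 2.2, 1.3]
gripper_width: 0.138
```

```bash
python3 lk.py
```

```text
t 13.5833 plate ctr bed [ 5.148  21.9098 14.6826] nose [-44.8036  21.8476  12.4849] tail [55.0997 21.972  16.8803] rel rot [-0.0871 -2.5193  0.0694]
F [ 2.5247  0.2464 -0.0051] M [ 0.1364  0.6862 -0.0217] 0.1377039059809907 vmax 0.38324533803777194
J [  2.4748  24.307   -5.8022 -37.7793 -59.8396 -80.1336]
```

Call:
{"name": "move_arm", "arguments": {
  "motion": [0,-0.06,0,0,0,0,1,0,-0.12,0,0,0,0,1,0,-0.18,0,0,0,0,1,0,-0.18,0,0,0,0,1]
}}

```text
time_s: 13.92
tcp_pos: [0.5737, 0.055, 0.1172]
ee_rot: [[-0.992, 0.104, 0.069], [0.125, 0.836, 0.534], [-0.002, 0.538, -0.843]]
wrist_force: [0.8, 3.6, 2.7]
gripper_width: 0.134
```

```bash
python3 lk.py
python3 - <<'E'
from h import *
for c,t in(((-1.5,22,11),30.5),((-1.5,22,9),30)): go(*ct(c,t))
E
```

```text
t 13.9167 plate ctr bed [-1.705  21.7906 14.5316] nose [-51.6547  21.7295  12.2898] tail [48.2447 21.8517 16.7734] rel rot [-0.0999 -2.5698  0.0678]
F [ 4.5573 -0.2962  0.5027] M [ 0.232  -0.0632 -0.0559] 0.13432999136214838 vmax 0.5159363903041836
J [  1.8206  24.6114  -5.9006 -37.9119 -59.8644 -79.3033]
shift [0.004 0.022 0.098] turn [0.414 0.02  0.014] mm 4.0
shift [0.004 0.025 0.15 ] turn [0.514 0.02  0.014] mm 6.1
```

Call:
{"name": "move_arm", "arguments": {
  "motion": [0,0.01,0.05,0.2,0,0,1,0,0.02,0.1,0.4,0,0,1,0,0.02,0.13,0.51,0,0,1,0,0.02,0.15,0.51,0,0,1,0,0.02,0.15,0.51,0,0,1]
}}

```text
time_s: 14.33
tcp_pos: [0.5746, 0.0596, 0.1127]
ee_rot: [[-0.992, 0.106, 0.065], [0.125, 0.859, 0.496], [-0.003, 0.5, -0.866]]
wrist_force: [1.4, 3.9, 2.2]
gripper_width: 0.137
```

```bash
python3 lk.py g
```

```text
t 14.3333 plate ctr bed [-0.9329 21.4272  8.7506] nose [-50.9328  21.3094   8.726 ] tail [49.0669 21.5451  8.7751] rel rot [-0.1413 -0.0283  0.135 ]
F [ 4.5597 -0.8553 -0.1434] M [-0.1548 -0.2248 -0.0132] 0.13660644137221634 vmax 0.5884897581332924
J [  3.934   24.4149  -6.6546 -35.392  -57.8829 -82.0571]
(0.05, -0.035, 0.003) [235.6509 407.61  ] [133.6157 223.1019]
(0.05, 0.035, 0.003) [412.5684 438.7813] [108.5088 393.8138]
(0.05, 0.035, -0.003) [409.5007 455.0254] [102.1318 395.1019]
(-0.05, 0.027, 0.003) [470.0811 457.7743] [327.8328 422.9702]
(-0.05, -0.027, 0.003) [345.0042 435.6158] [344.9134 296.3997]
```

View pics/side_g.png

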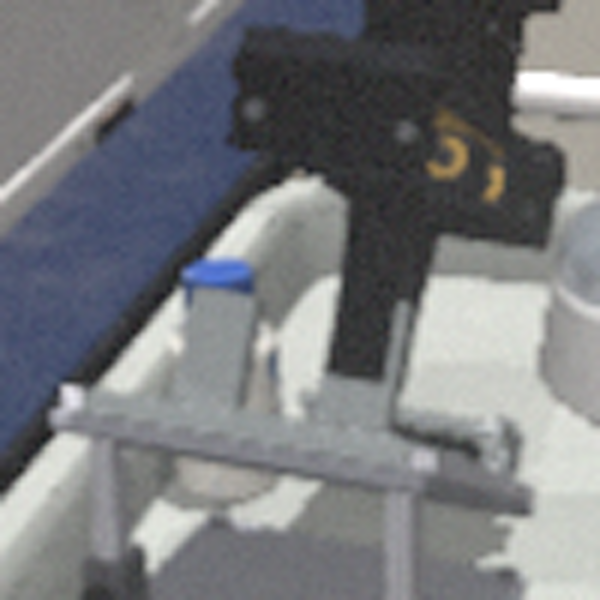

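Call:
{"name": "move_arm", "arguments": {
  "motion": [0,0,0.02,0,0,0,1,0,0,0.04,0,0,0,1,0,0,0.04,0,0,0,1]
}}

```text
time_s: 14.68
tcp_pos: [0.5747, 0.0594, 0.1124]
ee_rot: [[-0.992, 0.106, 0.065], [0.124, 0.859, 0.496], [-0.004, 0.5, -0.866]]
wrist_force: [-1.9, 2.3, 7.9]
gripper_width: 0.131
```

```bash
python3 lk.py
```

```text
t 14.6833 plate ctr bed [-1.3045 21.329   8.5975] nose [-51.3043  21.1982   8.5821] tail [48.6954 21.4598  8.6129] rel rot [-0.1476 -0.0178  0.1499]
F [5.7548 2.1735 5.8496] M [ 0.6268 -0.3471 -0.0521] 0.13054008476593731 vmax 0.26030921780887584
J [  3.9131  24.4417  -6.6612 -35.3913 -57.8584 -82.0083]
```

Call:
{"name": "move_arm", "arguments": {
  "motion": [0,0.03,-0.01,0,0,0,1,0,0.06,-0.01,0,0,0,1,0,0.09,-0.01,0,0,0,1,0,0.09,-0.01,0,0,0,1]
}}

```text
time_s: 15.02
tcp_pos: [0.5749, 0.0618, 0.1141]
ee_rot: [[-0.992, 0.106, 0.065], [0.124, 0.86, 0.495], [-0.003, 0.499, -0.866]]
wrist_force: [0.7, 1.4, 1.1]
gripper_width: 0.134
```

```bash
python3 lk.py
```

```text
t 15.0167 plate ctr bed [ 1.6349 21.4575  8.8569] nose [-48.365   21.3379   8.8971] tail [51.6347 21.5772  8.8167] rel rot [-0.1275  0.0459  0.1371]
F [ 1.8367 -0.527   0.2444] M [-0.0201  0.5633 -0.0937] 0.13396944900110258 vmax 0.14800788416068303
J [  4.2157  24.2977  -6.6151 -35.2674 -57.8749 -82.4419]
```

Call:
{"name": "move_arm", "arguments": {
  "motion": [0,0.01,0.03,0,0,0,1,0,0.01,0.03,0,0,0,1,0,0.01,0.02,0,0,0,0.4,0,0.01,0.02,0,0,0,0.4,0,0.01,0.01,0,0,0,0.4,0,0.01,0,0,0,0,0.4,0,0.01,0,0,0,0,0.4,0,0.01,0,0,0,0,0.4]
}}

```text
time_s: 15.68
tcp_pos: [0.5749, 0.062, 0.1141]
ee_rot: [[-0.992, 0.106, 0.065], [0.124, 0.86, 0.495], [-0.003, 0.499, -0.867]]
wrist_force: [-0.9, -0.3, -0.3]
gripper_width: 0.296
```

```bash
python3 lk.py
```

```text
t 15.6833 plate ctr bed [ 1.795  21.509   8.7345] nose [-48.2049  21.3959   8.7887] tail [51.7948 21.6221  8.6803] rel rot [-0.1133  0.062   0.1297]
F [-0.5169  0.9018 -0.0121] M [-0.0583  1.0923  0.0014] 0.2959190680258148 vmax 0.16072101499276273
J [  4.2469  24.2986  -6.6167 -35.2496 -57.8695 -82.4847]
```

Released with no residual force. Retract square to the bed, then move aside and look.

Call:
{"name": "move_arm", "arguments": {
  "motion": [0,0,-0.3,0,0,0,0.3,0,0,-0.9,0,0,0,0.3,0,0,-1.7,0,0,0,0.3,0,0,-2.5,0,0,0,0.3,0,0,-3.3,0,0,0,0.3,0,-0.8,-4,1,0,0,0.3,0,-1.8,-4.6,2,0,0,0.3,0,-2.8,-5,3,0,0,0.3,0,-3.8,-5.2,4,0,0,0.3,0,-4.8,-5.4,5,0,0,0.3,0,-5.8,-5.6,6,0,0,0.3,0,-6.5,-5.6,6,0,0,0.3,0,-6.5,-5.6,6,0,0,0.3]
}}

```text
time_s: 16.77
tcp_pos: [0.5298, -0.275, 0.1754]
ee_rot: [[-0.992, 0.128, -0.004], [0.128, 0.992, -0.0], [0.004, -0.001, -1.0]]
wrist_force: [-0.1, 0.5, -0.9]
gripper_width: 0.347
```

```bash
python3 lk.py h | tail -8; python3 -c "
from h import *
cv2.imwrite('pics/topfull.png',imaging.capture('top'))"
```

```text
t 16.7667 plate ctr bed [-272.2849   24.1915  239.9998] nose [-315.5631   24.3382  265.0393] tail [-229.0067   24.0448  214.9604] rel rot [ 0.1664 30.052  -0.2207]
F [-0.0381  0.1205 -0.9722] M [0.0088 0.0113 0.0225] 0.3469472118852472 vmax 2.982731172799348
J [-11.8719  21.5104  -7.4897   0.0789 -61.2103 -85.5344]
(0.05, -0.035, 0.003) [537.6014  43.6179] [1010.8411  319.6979]
(0.05, 0.035, 0.003) [678.7883  61.272 ] [992.7655 499.142 ]
(0.05, 0.035, -0.003) [678.2127  73.4934] [989.0166 501.3878]
(-0.05, 0.027, 0.003) [717.5923   1.9459] [1258.7087  513.8355]
(-0.05, -0.027, 0.003) [615.1563 -10.1467] [1270.6133  374.7543]
```

View pics/side_h.png

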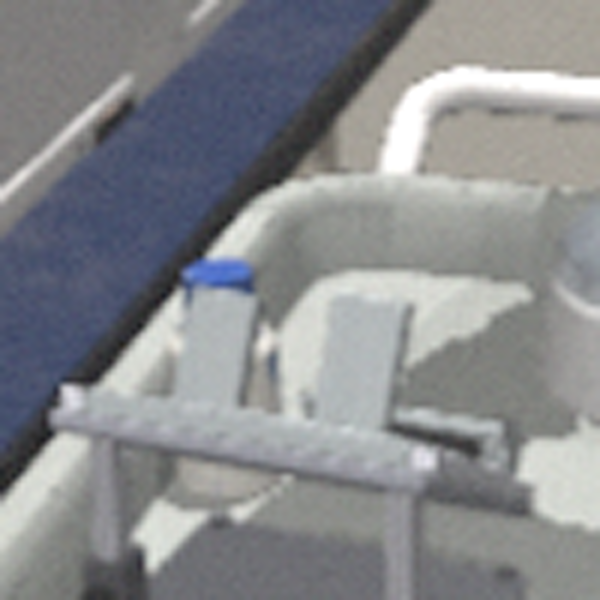

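View pics/top_h.png

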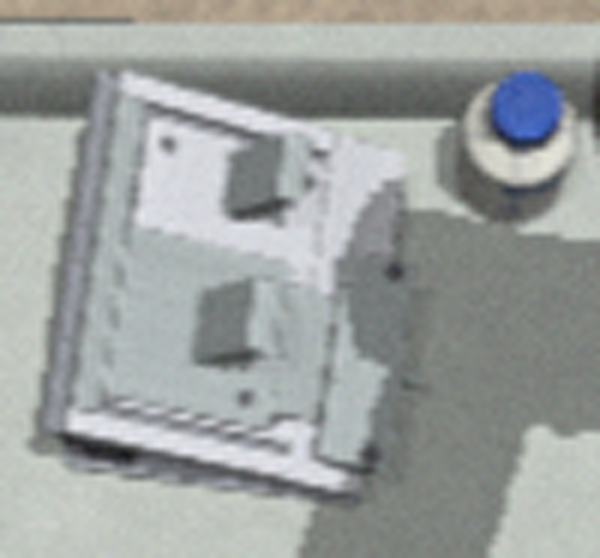

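View pics/topfull.png

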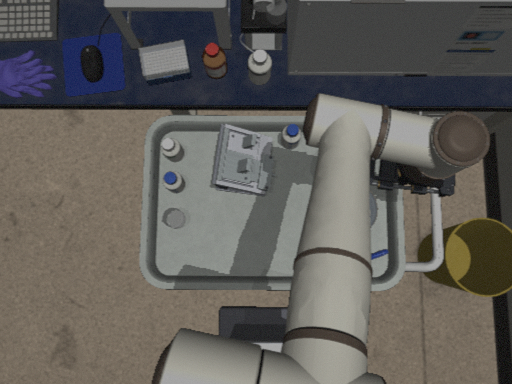

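Run:
```python
from h import *
def ps(q):return (proj("side",q)-[160,130]+.5)*6
def pt(q):return (proj("top",q)-[205,112]+.5)*6
for nm,q in dict(tailfar=(52.5,-13,12),tailnear=(52.5,57,12),ctop1=(18.5,7,64),ctop2=(18.5,37,64),btop1=(14,-54,58),btop2=(14,-26,58)).items(): print(nm,ps(bed(q)),pt(bed(q)))
t=imaging.capture("top");k=np.clip(t[130:195,215:265].astype(float)*1.3,0,255).astype(np.uint8)
cv2.imwrite("pics/fin.png",cv2.resize(k,None,fx=9,fy=9,interpolation=cv2.INTER_CUBIC))
```

```text
tailfar [233.4403 406.5179] [126.1174 222.1998]
tailnear [410.8911 437.2685] [100.7084 393.0607]
ctop1 [340.595  289.7158] [254.5958 273.1162]
ctop2 [414.3403 301.38  ] [243.976  348.3792]
btop1 [195.9036 283.4739] [278.5727 127.5051]
btop2 [262.2029 294.0857] [268.9079 196.0949]
```

View pics/fin.png

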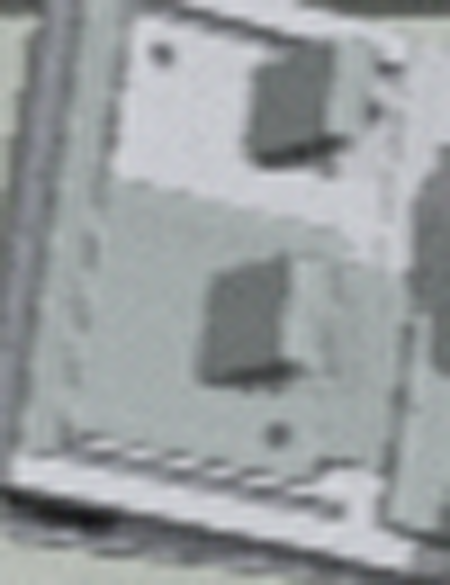

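Call:
{"name": "move_arm", "arguments": {
  "motion": [0,0,-0.5,0,0,0,0.3,0,0,-0.5,0,0,0,0.3,0,0,-0.5,0,0,0,0.3,0,0,-0.5,0,0,0,0.3]
}}

```text
time_s: 17.3
tcp_pos: [0.5335, -0.2718, 0.2002]
ee_rot: [[-0.992, 0.124, 0.006], [0.124, 0.992, -0.002], [-0.006, -0.001, -1.0]]
wrist_force: [-0.4, -0.3, -0.8]
gripper_width: 0.353
```

Run:
```python
from h import *
print(r.sense()["wrist_force"],r.sense()["tcp_pos"]); print(r.finish_job())
```

```text
[-0.4014 -0.2589 -0.8374] [ 0.5335 -0.2718  0.2002]
the job is handed in; nothing more can be done
None
```

I loaded the stand and handed the job in at about 17 s. No verdict came back, so everything below is from my own checks.

- **Base plate:** I lowered it square to the 30 degree bed and found the floor by touch, which puts the lift at about 14 mm. In the top view it lies between both rails, with the grip block on the far side.
- **Clamp plate:** I slid the nose under the keeper bar, pressed the jaw in about 9 mm (about 5 N), and laid the plate flat. I felt the contact about 0.1 mm below where the measured floor put it. Then I eased it up to the heel and let go, and there was no leftover force on the arm.
- **Final pictures:** The tail is in front of the heel and the nose is under the keeper. The block tops in the side view match home to about 1 mm, once I allow for the constant 1 pixel offset of that camera. The bottles and beaker look unmoved. The round case was hidden behind the arm in the last top view, so I did not check it again, but nothing went near it.

**Disagreements:**
- The top view put both blocks 1 to 2 pixels (about 2 to 4 mm) nearer the robot than my stand estimate, and I did not resolve this. For the base plate the rails allow only ±4.5 mm, which is inside its limit. For the clamp plate I estimate about 3 mm off, against 7 mm allowed.
- The stand's foot outline gave a position about 4 to 6 mm off from the bed features, so I used the bed features and touch.

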